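Draw the ware tray out of the drying rack with the hook

ROBOT

A 7-joint arm with a two-finger parallel gripper is mounted at the origin on a cart in front of the work surface, level with it; the furniture and walls round the work are solid. World frame = base frame: x ahead of the robot, y to its left, z up, the work surface at z = 0. Lengths are in mm, angles in degrees, forces in N, time in s.
With the tool pointing down it reaches from about 350 to 900 mm from the base axis. Payload 8.1 kg.
Tool frame: the origin (TCP) lies at the very end of the fingers, on their centre line; the grasp point (between the pads) lies 19 mm behind it (robot.hold_point_z is the x of the grasp point in the tool frame, in mm); x points along the fingers, y is the direction in which the jaws open and shut, and the axes are right-handed (so a half turn about x gives the same grasp; the last joint's range is limited). The gripper opens to 85 mm and grips with 20 to 120 N. Pads are 22 mm wide; open, the fingers measure 114 mm over their backs; the gripper's body (76 mm by 85 mm) begins 54 mm behind the grasp point. The pads swing forward as they close: fully open they stand 13 mm farther back than shut.
Start: joints at [58.235, 24.895, 1.432, 90.138, -0.665, 64.973, -4.303], TCP at [272.846, -562.314, 231.323] pointing down, gripper open.
Joint ranges: [-149.89, 149.89], [-25.12, 119.58], [-72.63, 75.52], [4.76, 147.25], [-75.54, 255.54], [6.69, 114.76], [-157.13, 157.13]. Speed limits (degrees/s): [127.2, 127.2, 172.46, 172.46, 180, 180, 180].

INTERFACE

Orientations are given as a 3x3 rotation matrix whose columns are the frame's x, y, z axes.
In Python, from station import robot, viewer gives the robot as it stands.
- The arm moves only by the shell command python3 -m handwheel 'ROWS' [FORCE]. ROWS is JSON, a list of rows, each an object of numbers: "claw": the opening, from -1 (shut) to 1 (fully open); "tx", "ty", "tz": the shift along the tool's x, y, z in m; "twist": the turn about the tool's x in rad. A call has 1 to 10 rows; each row is the pose to reach, as a shift and turn from the pose commanded when the call began, along the tool's axes at that moment; what a row does not reach only later rows make up. A row lasts 1/8 s, in which the tool goes at most 62.5 mm and 10.7 degrees, less where a joint would pass 70% of its speed; a pose out of reach is approached as far as the arm can. A call with a gripper value outside its range is refused whole. The fingers move at their own pace and stop on an object; FORCE is the grip in N (left out, the last holds). Time passes only in rows, so rows that repeat a pose let the fingers close. It gives the time, the measured TCP pose, the force and the opening at its end, in the units of the state.
- robot.get_obs(): the state, without advancing time (a new reading comes with each control period).
- viewer.capture(name): name is "side" or "top"; returns the picture (400x640x3 uint8, red, green, blue); there is no depth.
- viewer.camera_model(name): a dict with "fx", "fy", "cx", "cy" (pixels), "dist" ([k1, k2, p1, p2, k3] as OpenCV has them; the pictures are not rectified), "R" (3x3) and "t" (3): a world point X has camera coordinates R X + t. Camera axes: x right, y down, z forward; pixel columns grow to the right and rows downward; lengths in mm; the calibration is good to about 2 mm. A picture is of the moment at which its call begins. camera_model takes no time and is no camera call.
- robot.finish_job(): hands the job in, once; it reports no verdict.
The state is a dict: "clock": time; "joints": joint angles; "joint_velocities": joint speeds; "effort": joint torques, N m; "eef_pos": TCP position; "eef_rot": TCP orientation; "wrist_force": force on the tool from outside, world axes, zero at the start; "moment": the same for the moment, N m; "gripper_width": finger opening in mm.
Only numpy, scipy, OpenCV 4.12 (cv2) and the standard library are available. Lean on these libraries where they do the work, as an engineer would, in place of code of your own. Each camera call takes 0.05 s, during which the arm holds its last target.

TASK

Put the prong of the hand hook through the ring eye of the ware tray in the low drying rack, lift the tray's front over the sill and draw the tray out until you feel its rear batten come up against the inside of the sill, leaving it standing flat on the bench. Move the tray with the hook alone, and do not haul on the sill, touch the cast dome or let it shift on the tray. Then unhook and lay the hook flat on the bench clear of tray and rack; leave the jar, bowl and plaster block where they are.

Things in the scene. Friction and masses are not known exactly. Their poses are not given: they have to be found in the camera images.
- drying_rack: Fixed low drying rack of light battens, 210 deep (its x) x 200 wide x 130 mm high, without a floor: the tray in it stands on the bench. Origin on the bench, centre of the footprint; x points to its back, the open front looks to -x. Opening 164 mm wide between 18 mm front posts, 120 mm high; slatted roof from x = -80 mm back, with thin casts drying on it.
- rack_sill (a point): Middle of the top of the darker fixed sill across the rack's front: 10 mm high, from x = -105 to -93 mm in the rack's frame; axes as the rack's.
- ware_tray: Loose plywood tray, 170 (its x) x 150 mm, about 0.24 kg, in line with the rack. Origin on the bench under its centre; x to its rear. Deck 16 to 25 mm high on two cross battens 16 high, 14 thick: the front one at x = -68 mm, 5 to 20 mm behind the sill at the start; the rear one, out of sight under the deck, somewhere from x = +38 to +66 mm, so the end of the draw must be felt. Sliding takes 1 to 4 N.
- tray_eye (a point): Centre of the steel ring eye that stands upright on the tray's front, at x = -70 mm, 46 mm above the tray's underside; axes as the tray's. The ring lies in the tray's x-z plane (its hole runs along the tray's y), inner diameter 24 mm, wire 7 mm thick.
- tray_seat (a point): Point on the deck top, x = +14 mm, y = 0 in the tray, where the dome stands.
- cast_dome: White hollow cast dome with labyrinth ridges, diameter 100 mm, 52 mm high, brittle, about 0.16 kg, loose on the tray within 6 mm of tray_seat; origin at the centre of its underside.
- draw_hook: Hand hook lying flat on the bench, 0.13 kg: dark wooden handle, flat-sided, 24 wide x 26 mm high, x = -54 to +54 mm; then a brass ferrule and a 7 mm steel bar along +x, 13 mm up, bent square at x = 140 mm into a side prong that runs to y = -39 mm, its end turned slightly back. Origin under the middle of the handle, x towards the prong, z up.
- hook_prong (a point): Middle of the hook's side prong, at x = 140, y = -22 mm and 13 mm above the handle's underside; axes as the hook's. The straight of the prong reaches from y = -10 to y = -32 mm.
- slip_jar: Bystander: white jar with blue lid, 65 mm wide, 92 mm high; origin under its centre.
- water_bowl: Bystander: small grey bowl, 68 mm wide, 34 mm high; origin under its centre.
- plaster_block: Bystander: white plaster sanding block, 45 x 90 x 30 mm high; origin under its centre, long side along its y.
Things that resemble listed ones, but are neither listed nor needed, are in the scene too. What is shaped like the cast_dome but red is not meant.

How it is judged (in metres and radians):
On the way, in this order (a step that is already met when the one before it is completed fails the run):
1. the hook's prong is through the tray's ring eye (x of hook_prong in the frame of tray_eye between -0.015 and 0.015 m and y of hook_prong in the frame of tray_eye between -0.014 and 0.014 m and z of hook_prong in the frame of tray_eye between -0.015 and 0.015 m), for 0.2 s.
2. the tray's front is lifted over the sill, hanging on the hook (height (world z) of tray_eye above 0.056 m and contact force between draw_hook and ware_tray above 0.3 N), for 0.1 s.
3. the tray is drawn out and its rear batten bears on the sill (x of ware_tray in the frame of drying_rack below -0.115 m and contact force between ware_tray and drying_rack above 2 N), for 0.02 s.
At the end, for the whole second after the job is handed in: The tray, its rear batten having borne on the sill, stands flat with its origin 116 to 156 mm before the rack's; the dome is upright within 14 mm of its seat; the hook lies flat and still on the bench, prong over 50 mm from the eye, touching neither tray nor rack (x of ware_tray in the frame of drying_rack between -0.156 and -0.116 m and height (world z) of ware_tray below 0.004 m and angle between ware_tray's own z axis and vertical below 0.03 rad and linear speed of each of ware_tray, draw_hook below 0.01 m/s and horizontal distance between cast_dome and tray_seat below 0.014 m and angle between cast_dome's own z axis and vertical below 0.06 rad and height (world z) of draw_hook below 0.006 m and angle between draw_hook's own z axis and vertical below 0.1 rad and horizontal distance between hook_prong and tray_eye above 0.05 m and contact force between draw_hook and ware_tray below 0.05 N and contact force between draw_hook and drying_rack below 0.05 N).
It fails at once if the tray is hauled or jammed against the rack with more than 20 N (contact force between ware_tray and drying_rack above 20 N).
It fails at once if the robot itself touches the tray or the dome (contact force between any of the fingers, the arm and ware_tray above 0.5 N or contact force between any of the fingers, the arm and cast_dome above 0.5 N).
It fails at once if the hook or the rack touches the dome (contact force between any of draw_hook, drying_rack and cast_dome above 0.5 N).
It fails at once if jar, bowl or plaster block is moved more than 25 mm (distance of any of slip_jar, water_bowl, plaster_block from where it was at the start of the episode above 0.025 m).
It also fails if it takes over 64 s, if anything falls off the work surface, if the arm or the gripper's body presses on something with over 40 N, if the wrist force passes 120 N, or if a joint passes its speed limit or range.

## Working session

There is one attempt and no reset: what is moved stays moved. The work goes in short steps, Python scripts to look and compute and a shell command to move; the robot and the scene stay as the last step left them, time stands still between calls to the robot, and variables do not carry over. Pictures are saved under pics/ and viewed, and the job is handed in when it is done.

```bash
ls; mkdir -p pics; python3 - <<'E'
from station import robot, viewer
import cv2
for n in("side","top"):
    im=viewer.capture(n); cv2.imwrite(f"pics/{n}0.png",im[:,:,::-1])
    m=viewer.camera_model(n); print(n,m)
o=robot.get_obs()
for k in o: print(k,o[k])
print(robot.hold_point_z)
E
```

```text
pics
side {'fx': 507.9928851415256, 'fy': 507.9928851415256, 'cx': 319.1706176683834, 'cy': 200.32728388809872, 'dist': array([-0.02736854,  0.        ,  0.        ,  0.        ,  0.        ]), 'R': array([[ 0.09516342,  0.99544415, -0.0059054 ],
       [ 0.72764713, -0.07360816, -0.68199083],
       [-0.67931847,  0.06060353, -0.73133688]]), 't': array([-212.26162357, -355.58773671, 1426.54791439])}
top {'fx': 426.2810651857396, 'fy': 426.2810651857396, 'cx': 320.1408053267336, 'cy': 193.29276584927365, 'dist': array([0.01590304, 0.        , 0.        , 0.        , 0.        ]), 'R': array([[ 0.0172567 , -0.99980493,  0.00960764],
       [-0.99043925, -0.01840882, -0.13671583],
       [ 0.13686602, -0.00715652, -0.99056372]]), 't': array([138.38058435, 547.47099193, 943.1387697 ])}
clock 0.1
joints [58.23637996 24.93375419  1.43124855 90.18395414 -0.66300442 64.97508615
 -4.30182242]
joint_velocities [-0.00218633 -0.09727369 -0.00669717 -0.13929912 -0.01693678  0.0207768
  0.07866779]
effort [ 3.59206722e-03 -6.71754384e+01  1.02880932e+00 -3.16901350e+01
  1.57979614e-02  7.22651195e-03  4.03697572e-05]
eef_pos [ 272.59166889 -561.90550436  230.5900625 ]
eef_rot [[-7.86106757e-04  4.36527103e-01 -8.99690764e-01]
 [ 1.24833284e-03 -8.99689913e-01 -4.36527780e-01]
 [-9.99998912e-01 -1.46627096e-03  1.62321202e-04]]
wrist_force [-0.50424693 -0.33062911  0.12748483]
moment [-0.01776542  0.00608415 -0.01145202]
gripper_width 85.40147581151552
-18.700000000000003
```

View pics/side0.png

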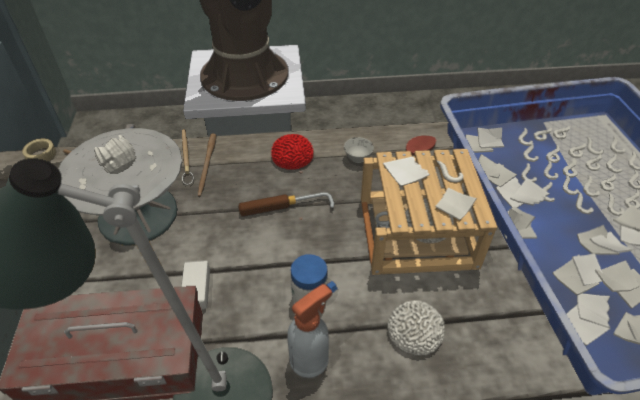

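View pics/top0.png

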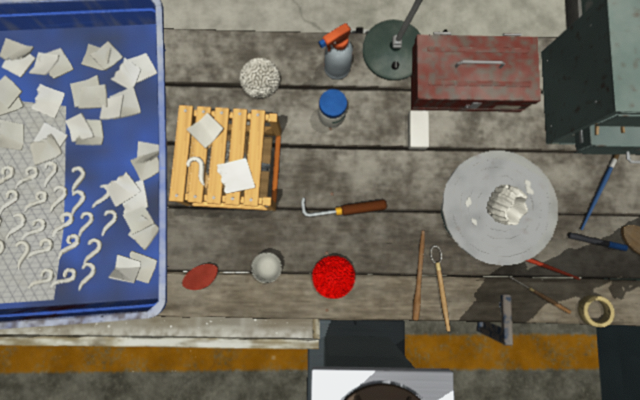

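```bash
python3 - <<'E'
import cv2,numpy as np
a=cv2.imread("pics/side0.png");b=cv2.imread("pics/top0.png")
c=cv2.resize(a[140:290,230:510],None,fx=2.85,fy=2.85,interpolation=cv2.INTER_CUBIC);cv2.imwrite("pics/c1.png",c)
c=cv2.resize(b[90:240,160:400],None,fx=3.3,fy=3.3,interpolation=cv2.INTER_CUBIC);cv2.imwrite("pics/c2.png",c)
E
```

```text
(no output)
```

View pics/c1.png

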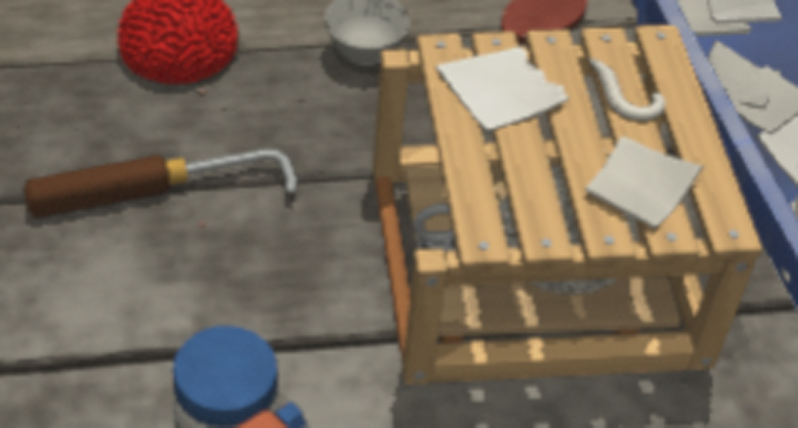

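View pics/c2.png

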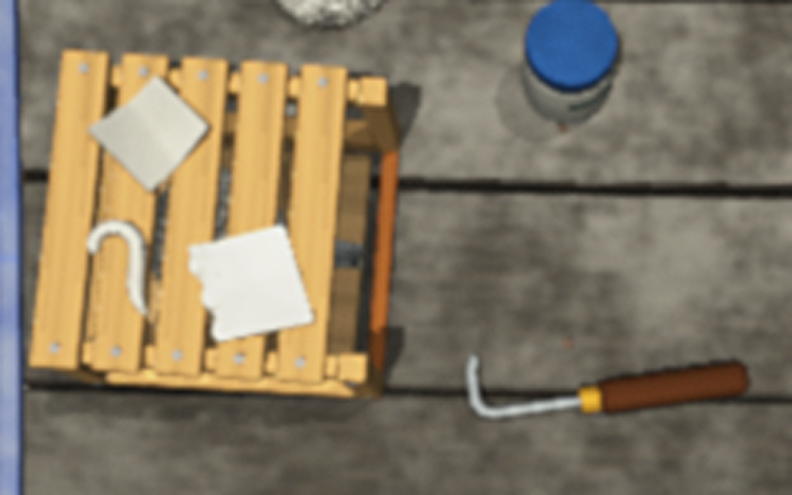

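```bash
cat > h.py <<'E'
from station import robot, viewer
import cv2,numpy as np
M={n:viewer.camera_model(n) for n in("side","top")}
def ray(n,p):
    m=M[n];K=np.array([[m['fx'],0,m['cx']],[0,m['fy'],m['cy']],[0,0,1]])
    u=cv2.undistortPoints(np.array([[p]],float),K,np.array(m['dist']))[0,0]
    R=np.array(m['R']);t=np.array(m['t'])
    d=R.T@np.array([u[0],u[1],1]);return -R.T@t,d/np.linalg.norm(d)
def plane(n,p,z):
    o,d=ray(n,p);return o+d*(z-o[2])/d[2]
def tri(ps,pt):
    o1,d1=ray("side",ps);o2,d2=ray("top",pt)
    A=np.array([d1,-d2]).T;s=np.linalg.lstsq(A,o2-o1,rcond=None)[0]
    a=o1+s[0]*d1;b=o2+s[1]*d2;return (a+b)/2,np.linalg.norm(a-b)
def proj(n,X):
    m=M[n];K=np.array([[m['fx'],0,m['cx']],[0,m['fy'],m['cy']],[0,0,1]])
    r,_=cv2.Rodrigues(np.array(m['R']))
    return cv2.projectPoints(np.array([X],float),r,np.array(m['t']),K,np.array(m['dist']))[0][0,0]
np.set_printoptions(precision=2,suppress=True)
E
python3 - <<'E'
from h import *
a=cv2.imread("pics/side0.png");b=cv2.imread("pics/top0.png")
def mask(im,roi,lo,hi):
    x0,y0,x1,y1=roi;h=cv2.cvtColor(im[y0:y1,x0:x1],cv2.COLOR_BGR2HSV)
    m=cv2.inRange(h,lo,hi);c=max(cv2.findContours(m,0,2)[0],key=cv2.contourArea)
    return c.reshape(-1,2)+[x0,y0]
# handle brown
for n,im,roi in(("side",a,(236,185,300,222)),("top",b,(330,195,392,222))):
    c=mask(im,roi,(3,110,30),(14,255,160));r=cv2.minAreaRect(c.astype(np.float32));print(n,"handle",r)
    f=mask(im,roi,(17,120,100),(28,255,255));print(n,"ferrule",f.mean(0),len(f))
# eye: gray in crops
x=np.array
cs=b[155:180,255:285];cv2.imwrite("pics/e1.png",cv2.resize(cs,None,fx=20,fy=20,interpolation=0))
cs=a[200:240,365:405];cv2.imwrite("pics/e2.png",cv2.resize(cs,None,fx=14,fy=14,interpolation=0))
E
```

```text
side handle ((263.5192565917969, 204.5961456298828), (12.74754810333252, 49.81349563598633), 78.69007110595703)
side ferrule [290.29 199.14] 7
top handle ((363.738525390625, 206.90769958496094), (10.418915748596191, 44.90057373046875), 82.87498474121094)
top ferrule [338.64 209.91] 11
```

View pics/e1.png

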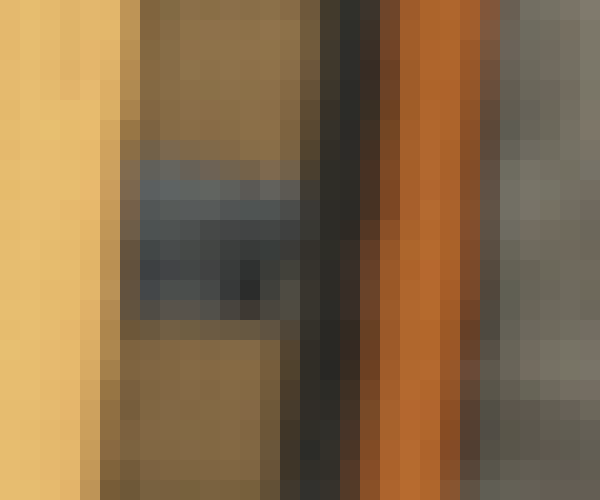

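View pics/e2.png

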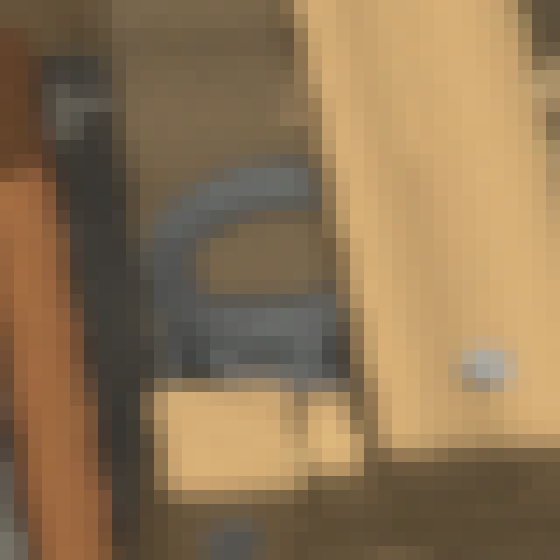

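```bash
python3 - <<'E'
from h import *
a=cv2.imread("pics/side0.png");b=cv2.imread("pics/top0.png")
for n in M: print(n,-np.array(M[n]['R']).T@np.array(M[n]['t']))
# sill mask
h=cv2.cvtColor(b,cv2.COLOR_BGR2HSV);print(h[165,276],h[165,265],h[165,250])
m=cv2.inRange(h,(8,150,60),(14,255,255));m[:, :255]=0;m[:,295:]=0;m[:120]=0;m[215:]=0
P=[];Q=[]
for r in range(140,196,4):
    c=np.where(m[r])[0]
    if len(c):P.append(plane("top",(c.min()-.5+.5,r),10));Q.append(plane("top",(c.max(),r),10));print(r,c.min(),c.max(),P[-1],Q[-1])
P=np.array(P);Q=np.array(Q)
for A in(P,Q):
    k=np.polyfit(A[:,0],A[:,1],1);print("y=kx+c",k,np.degrees(np.arctan(k[0])))
# handle
rt=plane("top",(363.74,206.91),18);rs=plane("side",(263.5,204.6),13);print("handle",rt,rs,tri((263.5,204.6),(363.74,206.91)))
print("ferr",tri((290.3,199.1),(338.6,209.9)))
cs=a[188:218,285:340];cv2.imwrite("pics/p1.png",cv2.resize(cs,None,fx=14,fy=14,interpolation=2))
cs=b[190:222,295:350];cv2.imwrite("pics/p2.png",cv2.resize(cs,None,fx=14,fy=14,interpolation=2))
E
```

```text
side [1248.02   98.67  799.53]
top [ 410.77  155.18 1007.76]
[ 13 187 180] [80  8 90] [ 19 137 227]
140 276 279 [675.8  256.17  10.  ] [675.95 248.97  10.  ]
144 275 280 [665.91 258.26  10.  ] [666.15 246.28  10.  ]
148 275 279 [656.09 257.95  10.  ] [656.28 248.38  10.  ]
152 275 279 [646.3  257.64  10.  ] [646.49 248.09  10.  ]
156 274 278 [636.48 259.72  10.  ] [636.67 250.18  10.  ]
160 274 278 [626.74 259.41  10.  ] [626.93 249.88  10.  ]
164 274 278 [617.02 259.1   10.  ] [617.21 249.58  10.  ]
168 273 278 [607.28 261.17  10.  ] [607.51 249.29  10.  ]
172 273 277 [597.61 260.86  10.  ] [597.79 251.36  10.  ]
176 273 277 [587.97 260.54  10.  ] [588.15 251.07  10.  ]
180 273 277 [578.35 260.23  10.  ] [578.53 250.77  10.  ]
184 272 276 [568.71 262.29  10.  ] [568.89 252.83  10.  ]
188 272 276 [559.14 261.98  10.  ] [559.32 252.53  10.  ]
192 272 276 [549.59 261.66  10.  ] [549.77 252.23  10.  ]
y=kx+c [ -0.04 284.78] -2.3375450337272277
y=kx+c [ -0.04 274.87] -2.314888579946465
handle [517.31  45.66  18.  ] [517.89  46.18  13.  ] (array([517.86,  45.65,  13.05]), np.float64(1.0681848117081276))
ferr (array([509.51, 103.67,  14.85]), np.float64(0.9612610598316813))
```

View pics/p1.png

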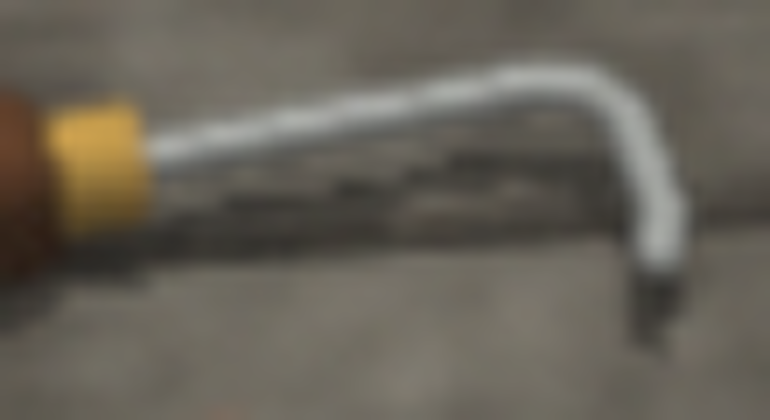

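View pics/p2.png

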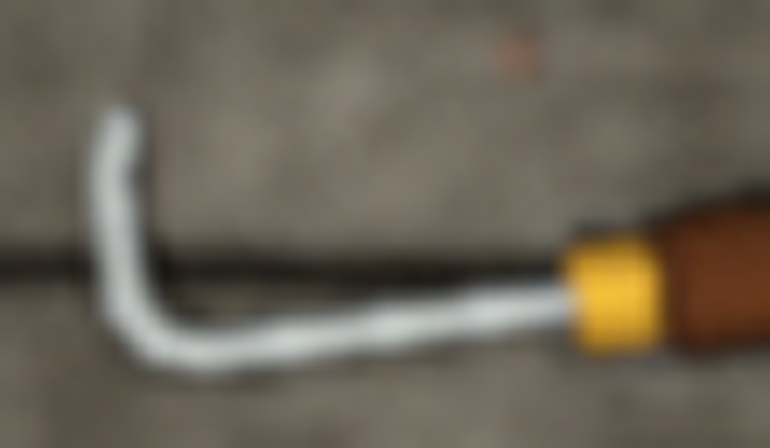

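```bash
python3 - <<'E'
from h import *
print("prong meas",plane("top",(303.07,203.6),13), tri((285+650/14,188+215/14),(303,201.5)))
print("tip top",plane("top",(295+122/14,190+115/14),13))
print("mid",plane("top",(266,166.9),46),"up",plane("top",(266,162.9),63),"lo",plane("top",(266,170.9),27))
def planex(p,x):
    o,d=ray("side",p);return o+d*(x-o[0])/d[0]
for x in(610,614,618,622):
    print(x,"left",planex((375.4,219.3),x),"leftwire",planex((377.2,219.3),x),"topmid",planex((385.,213),x),"bot",planex((383,224),x))
# rack: post/sill points
for p in((232+0,0),):pass
E
```

```text
prong meas [523.05 187.63  13.  ] (array([528.12, 188.34,  12.36]), np.float64(0.8290309240442781))
tip top [535.81 186.41  13.  ]
mid [602.44 273.45  46.  ] up [608.24 271.68  63.  ] lo [596.72 275.46  27.  ]
610 left [610.   265.81  46.27] leftwire [610.   269.41  45.85] topmid [610.   283.37  62.87] bot [610.   282.3   30.11]
614 left [614.   264.76  50.99] leftwire [614.   268.34  50.58] topmid [614.   282.21  67.49] bot [614.   281.15  34.94]
618 left [618.   263.71  55.72] leftwire [618.   267.27  55.3 ] topmid [618.   281.05  72.11] bot [618.   280.    39.76]
622 left [622.   262.67  60.44] leftwire [622.   266.2   60.03] topmid [622.   279.89  76.72] bot [622.   278.85  44.58]
```

```bash
python3 - <<'E'
from h import *
print("shell",tri((115,152),(507,205)))
for z in(0,100,200,300,400): print(z,plane("top",(570,90),z),proj("side",plane("top",(570,90),z)),plane("side",(35,178),z))
print("lampjoint?",[proj("top",plane("side",(122,205),z)) for z in (200,300,400,500)],[plane("side",(122,205),z) for z in (200,300,400,500)])
print("head top",[ (plane("side",(35,178),z),proj("top",plane("side",(35,178),z))) for z in (300,400,500)])
print("jar",tri((309,265),(333,100)),"red",tri((293,150),(333,275)),"bowl",tri((359,150),(266,266)))
E
```

```text
shell (array([ 509.06, -216.38,  177.02]), np.float64(2.6696003596320397))
0 [ 818.72 -464.12    0.  ] [-34.54 363.03] [ 371.12 -471.86    0.  ]
100 [ 778.24 -402.67  100.  ] [-18.65 308.09] [ 480.8 -400.5  100. ]
200 [ 737.76 -341.21  200.  ] [ -0.61 246.65] [ 590.48 -329.14  200.  ]
300 [ 697.28 -279.76  300.  ] [ 19.97 177.71] [ 700.16 -257.78  300.  ]
400 [ 656.8  -218.31  400.  ] [ 43.57 100.06] [ 809.83 -186.43  400.  ]
lampjoint? [array([483.72, 121.98]), array([478.78,  51.04]), array([472.74, -38.79]), array([ 465.15, -156.78])] [array([ 669.41, -168.8 ,  200.  ]), array([ 765.92, -124.19,  300.  ]), array([862.43, -79.58, 400.  ]), array([958.94, -34.96, 500.  ])]
head top [(array([ 700.16, -257.78,  300.  ]), array([557.16,  88.21])), (array([ 809.83, -186.43,  400.  ]), array([543.43,  -6.07])), (array([ 919.51, -115.07,  500.  ]), array([ 526.06, -129.36]))]
jar (array([745.17, 124.58, 100.64]), np.float64(1.6420427976190237)) red (array([360.02, 116.85,  20.71]), np.float64(2.6191875543227865)) bowl (array([377.68, 268.9 ,  22.49]), np.float64(1.084085900502744))
```

```bash
python3 -m handwheel '[{"tx":-0.03,"claw":1},{"tx":-0.05},{"tx":-0.05,"ty":-0.04,"tz":-0.043},{"tx":-0.05,"ty":-0.08,"tz":-0.086,"twist":-0.12},{"tx":-0.05,"ty":-0.12,"tz":-0.128,"twist":-0.25},{"tx":-0.05,"ty":-0.16,"tz":-0.17,"twist":-0.38},{"tx":-0.05,"ty":-0.2,"tz":-0.212,"twist":-0.5},{"tx":-0.05,"ty":-0.24,"tz":-0.254,"twist":-0.63},{"tx":-0.05,"ty":-0.28,"tz":-0.297,"twist":-0.75},{"tx":-0.05,"ty":-0.28,"tz":-0.297,"twist":-0.75}]'; python3 -c "
from h import *
o=robot.get_obs();print(o)"
```

```text
{'clock': 0.1, 'joints': array([58.24, 24.93,  1.43, 90.18, -0.66, 64.98, -4.3 ]), 'joint_velocities': array([-0.  , -0.1 , -0.01, -0.14, -0.02,  0.02,  0.08]), 'effort': array([  0.  , -67.18,   1.03, -31.69,   0.02,   0.01,   0.  ]), 'eef_pos': array([ 272.59, -561.91,  230.59]), 'eef_rot': array([[-0.  ,  0.44, -0.9 ],
       [ 0.  , -0.9 , -0.44],
       [-1.  , -0.  ,  0.  ]]), 'wrist_force': array([-0.5 , -0.33,  0.13]), 'moment': array([-0.02,  0.01, -0.01]), 'gripper_width': 85.40147581151552}validation failed for argument at $[0]...
```

```bash
python3 -m handwheel '[{"claw":1,"tx":-0.03,"ty":0,"tz":0,"twist":0},{"claw":1,"tx":-0.05,"ty":-0.02,"tz":-0.02,"twist":0},{"claw":1,"tx":-0.05,"ty":-0.06,"tz":-0.064,"twist":-0.05},{"claw":1,"tx":-0.05,"ty":-0.1,"tz":-0.106,"twist":-0.15},{"claw":1,"tx":-0.05,"ty":-0.14,"tz":-0.148,"twist":-0.27},{"claw":1,"tx":-0.05,"ty":-0.18,"tz":-0.19,"twist":-0.4},{"claw":1,"tx":-0.05,"ty":-0.22,"tz":-0.233,"twist":-0.52},{"claw":1,"tx":-0.05,"ty":-0.26,"tz":-0.275,"twist":-0.65},{"claw":1,"tx":-0.05,"ty":-0.28,"tz":-0.297,"twist":-0.75},{"claw":1,"tx":-0.05,"ty":-0.28,"tz":-0.297,"twist":-0.75}]'; python3 -c "
from h import *
o=robot.get_obs();print(o['joints'],o['eef_pos'],o['eef_rot'])"
```

```text
clock: 1.35
eef_pos: [418.5, -178.9, 281.2]
eef_rot: [[-0.0, 0.935, -0.356], [0.0, -0.356, -0.935], [-1.0, -0.0, -0.0]]
wrist_force: [0.1, -1.7, -0.2]
gripper_width: 85.7
[ 32.83   7.82 -18.37 107.     2.68  65.6   -7.34] [ 418.47 -178.92  281.24] [[-0.    0.93 -0.36]
 [ 0.   -0.36 -0.93]
 [-1.   -0.   -0.  ]]
```

```bash
python3 -m handwheel '[{"claw":1,"tx":0,"ty":0,"tz":-0.04,"twist":-0.06},{"claw":1,"tx":0,"ty":0,"tz":-0.08,"twist":-0.13},{"claw":1,"tx":0,"ty":0,"tz":-0.12,"twist":-0.2},{"claw":1,"tx":0,"ty":0,"tz":-0.16,"twist":-0.27},{"claw":1,"tx":0.02,"ty":0,"tz":-0.2,"twist":-0.35},{"claw":1,"tx":0.06,"ty":0,"tz":-0.24,"twist":-0.42},{"claw":1,"tx":0.1,"ty":-0.001,"tz":-0.26,"twist":-0.5},{"claw":1,"tx":0.14,"ty":-0.001,"tz":-0.27,"twist":-0.5},{"claw":1,"tx":0.16,"ty":-0.001,"tz":-0.27,"twist":-0.5},{"claw":1,"tx":0.16,"ty":-0.001,"tz":-0.27,"twist":-0.5}]'; python3 -c "
from h import *
o=robot.get_obs();print(o['joints'],o['wrist_force'])
for n in M: cv2.imwrite(f'pics/{n}1.png',viewer.capture(n)[:,:,::-1])
a=cv2.imread('pics/side1.png')[100:300,200:500];cv2.imwrite('pics/side1c.png',cv2.resize(a,None,fx=2.5,fy=2.5))"
```

```text
clock: 2.6
eef_pos: [513.5, 69.5, 119.5]
eef_rot: [[-0.004, 0.992, 0.128], [-0.001, 0.128, -0.992], [-1.0, -0.004, 0.001]]
wrist_force: [0.1, -0.5, 0.2]
gripper_width: 85.5
[  8.2   25.56 -28.96 110.49  16.28  48.2  -22.02] [ 0.15 -0.48  0.24]
```

View pics/side1c.png

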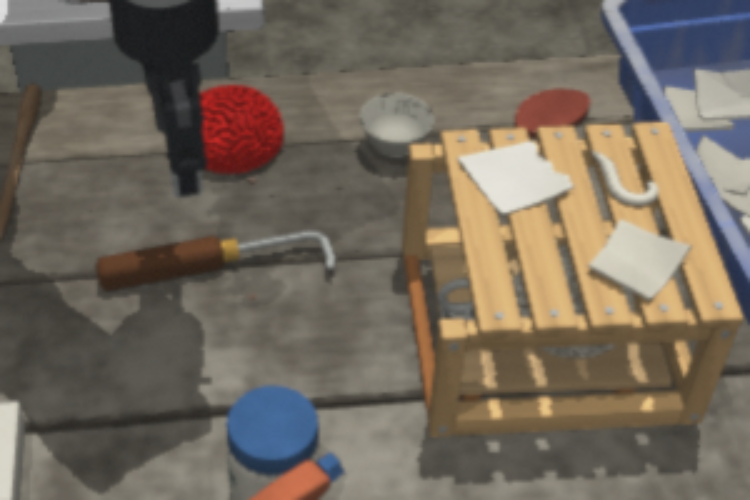

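View pics/top1.png

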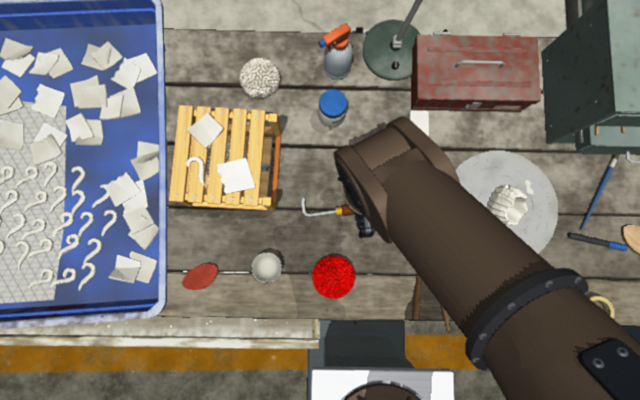

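```bash
python3 -m handwheel '[{"claw":1,"tx":0.03,"ty":0,"tz":-0.003,"twist":0.015},{"claw":1,"tx":0.06,"ty":0,"tz":-0.003,"twist":0.015},{"claw":1,"tx":0.085,"ty":0,"tz":-0.003,"twist":0.015},{"claw":1,"tx":0.1,"ty":0,"tz":-0.003,"twist":0.015},{"claw":1,"tx":0.107,"ty":0,"tz":-0.003,"twist":0.015},{"claw":1,"tx":0.111,"ty":0,"tz":-0.003,"twist":0.015},{"claw":1,"tx":0.113,"ty":0,"tz":-0.003,"twist":0.015},{"claw":1,"tx":0.113,"ty":0,"tz":-0.003,"twist":0.015}]'; python3 -c "
from h import *
for n in M: cv2.imwrite(f'pics/{n}2.png',viewer.capture(n)[:,:,::-1])
a=cv2.imread('pics/side2.png')[100:300,200:500];cv2.imwrite('pics/side2c.png',cv2.resize(a,None,fx=2.5,fy=2.5))"
```

```text
clock: 3.7
eef_pos: [514.2, 74.4, 8.6]
eef_rot: [[0.001, 0.993, 0.116], [0.0, 0.116, -0.993], [-1.0, 0.001, 0.0]]
wrist_force: [-0.0, -0.3, -0.3]
gripper_width: 85.5
```

View pics/side2c.png

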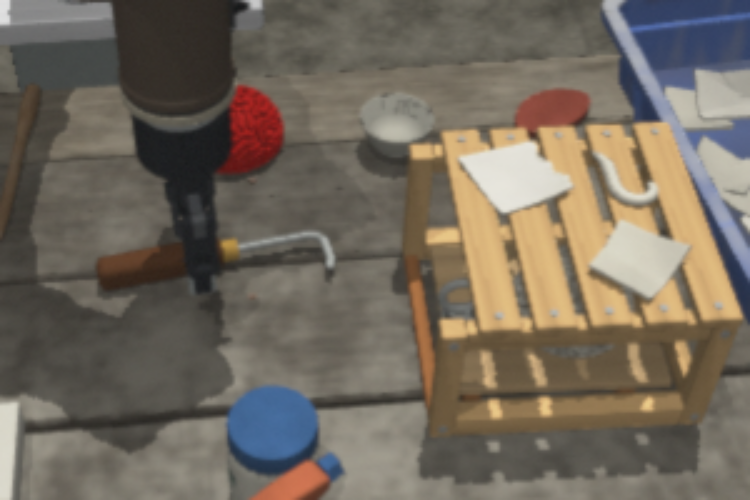

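```bash
python3 -m handwheel '[{"claw":1,"tx":0.003,"ty":0,"tz":0,"twist":-0.015},{"claw":0,"tx":0.003,"ty":0,"tz":0,"twist":-0.015},{"claw":-0.5,"tx":0.003,"ty":0,"tz":0,"twist":-0.015},{"claw":-1,"tx":0.003,"ty":0,"tz":0,"twist":-0.015},{"claw":-1,"tx":0.003,"ty":0,"tz":0,"twist":-0.015},{"claw":-1,"tx":0.003,"ty":0,"tz":0,"twist":-0.015},{"claw":-1,"tx":0.003,"ty":0,"tz":0,"twist":-0.015},{"claw":-1,"tx":0.003,"ty":0,"tz":0,"twist":-0.015}]' 110
```

```text
clock: 4.8
eef_pos: [514.1, 74.5, 5.7]
eef_rot: [[0.001, 0.991, 0.131], [-0.0, 0.131, -0.991], [-1.0, 0.0, 0.0]]
wrist_force: [-0.9, -0.3, 5.6]
gripper_width: 21.6
```

```bash
python3 -m handwheel '[{"claw":-1,"tx":-0.01,"ty":0,"tz":0,"twist":0},{"claw":-1,"tx":-0.02,"ty":0,"tz":0,"twist":0},{"claw":-1,"tx":-0.033,"ty":0,"tz":0,"twist":0},{"claw":-1,"tx":-0.033,"ty":0,"tz":0,"twist":0.1},{"claw":-1,"tx":-0.033,"ty":0,"tz":0,"twist":0.178},{"claw":-1,"tx":-0.033,"ty":0,"tz":0,"twist":0.178},{"claw":-1,"tx":-0.033,"ty":0,"tz":0,"twist":0.178}]'; python3 - <<'E'
from h import *
for n in M: cv2.imwrite(f'pics/{n}3.png',viewer.capture(n)[:,:,::-1])
a=cv2.imread('pics/side3.png');b=cv2.imread('pics/top3.png')
cv2.imwrite('pics/p31.png',cv2.resize(a[170:210,280:340],None,fx=12,fy=12,interpolation=2))
cv2.imwrite('pics/p32.png',cv2.resize(b[180:220,280:350],None,fx=11,fy=11,interpolation=2))
E
```

```text
clock: 5.68
eef_pos: [514.0, 74.4, 38.7]
eef_rot: [[0.0, 0.999, -0.045], [-0.0, -0.045, -0.999], [-1.0, 0.0, -0.0]]
wrist_force: [-0.3, -0.5, -1.4]
gripper_width: 21.8
```

View pics/p31.png

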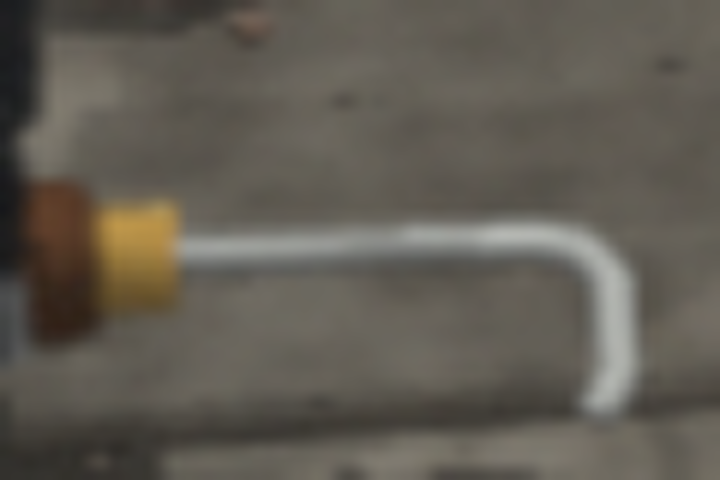

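View pics/p32.png

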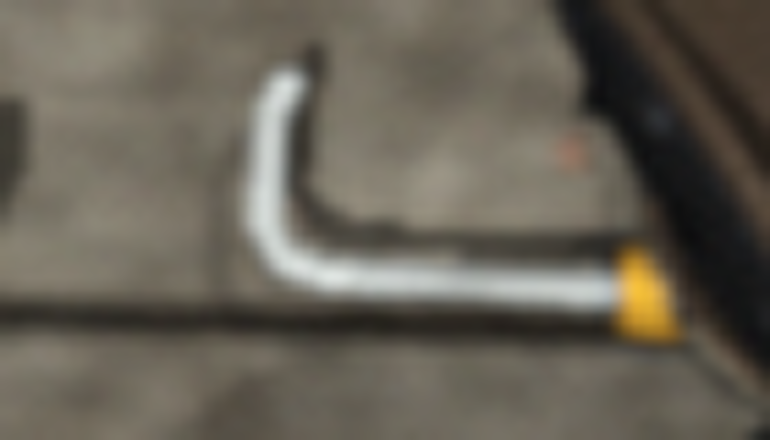

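```bash
python3 - <<'E'
from h import *
t=lambda x,y:(280+x/11-.5,180+y/11-.5)
s=lambda x,y:(280+x/12-.5,170+y/12-.5)
print("mid",tri(s(615,330),t(268,165)))
print("tip",tri(s(600,405),t(290,75)))
p1=tri(s(180,250),t(615,290));p2=tri(s(530,238),t(320,275));print("bar",p1,p2,p2[0]-p1[0])
print("ferr",tri(s(140,255),t(642,294)))
E
```

```text
mid (array([540.33, 185.43,  45.05]), np.float64(0.3542816408800606))
tip (array([558.98, 181.02,  46.83]), np.float64(0.08331806078895669))
bar (array([515.44, 113.08,  46.61]), np.float64(0.07663689736721783)) (array([517.54, 173.69,  45.45]), np.float64(0.618610404834432)) [ 2.1  60.61 -1.16]
ferr (array([514.81, 106.81,  45.38]), np.float64(1.3521944083595692))
```

```bash
python3 - <<'E'
from h import *
b=cv2.imread('pics/top0.png')
cv2.imwrite('pics/r.png',cv2.resize(b[100:220,225:295],None,fx=5,fy=5,interpolation=0)[:, :])
E
```

```text
(no output)
```

View pics/r.png

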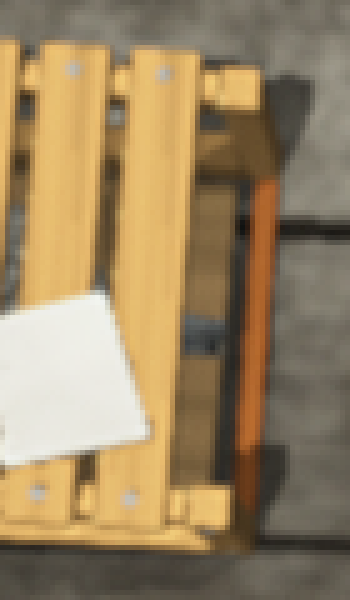

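```bash
python3 - <<'E'
from h import *
for z in(120,125):
  for p in((273,112.7),(273,121.1),(267,196.5),(267,205.1),(270,158.9)): print(z,plane("top",p,z))
E
```

```text
120 [706.81 253.35 120.  ]
120 [688.13 252.76 120.  ]
120 [524.57 260.08 120.  ]
120 [506.44 259.46 120.  ]
120 [605.14 256.47 120.  ]
125 [705.14 252.8  125.  ]
125 [686.57 252.21 125.  ]
125 [523.93 259.49 125.  ]
125 [505.9  258.87 125.  ]
125 [604.05 255.9  125.  ]
```

```bash
python3 -m handwheel '[{"claw":-1,"tx":0,"ty":0.013,"tz":-0.01,"twist":0},{"claw":-1,"tx":0,"ty":0.027,"tz":-0.025,"twist":0},{"claw":-1,"tx":0,"ty":0.027,"tz":-0.05,"twist":0},{"claw":-1,"tx":0,"ty":0.027,"tz":-0.07,"twist":0},{"claw":-1,"tx":0,"ty":0.027,"tz":-0.09,"twist":0},{"claw":-1,"tx":0,"ty":0.027,"tz":-0.1,"twist":0},{"claw":-1,"tx":0,"ty":0.027,"tz":-0.1,"twist":0},{"claw":-1,"tx":0,"ty":0.027,"tz":-0.1,"twist":0}]'; python3 - <<'E'
from h import *
for n in M: cv2.imwrite(f'pics/{n}4.png',viewer.capture(n)[:,:,::-1])
a=cv2.imread('pics/side4.png');b=cv2.imread('pics/top4.png')
cv2.imwrite('pics/p41.png',cv2.resize(a[180:250,320:420],None,fx=8,fy=8,interpolation=2))
cv2.imwrite('pics/p42.png',cv2.resize(b[130:220,240:330],None,fx=6.6,fy=6.6,interpolation=2))
E
```

```text
clock: 6.78
eef_pos: [545.6, 171.9, 38.2]
eef_rot: [[-0.0, 0.999, -0.048], [-0.001, -0.048, -0.999], [-1.0, -0.0, 0.001]]
wrist_force: [0.1, 0.4, -1.5]
gripper_width: 21.8
```

View pics/p41.png

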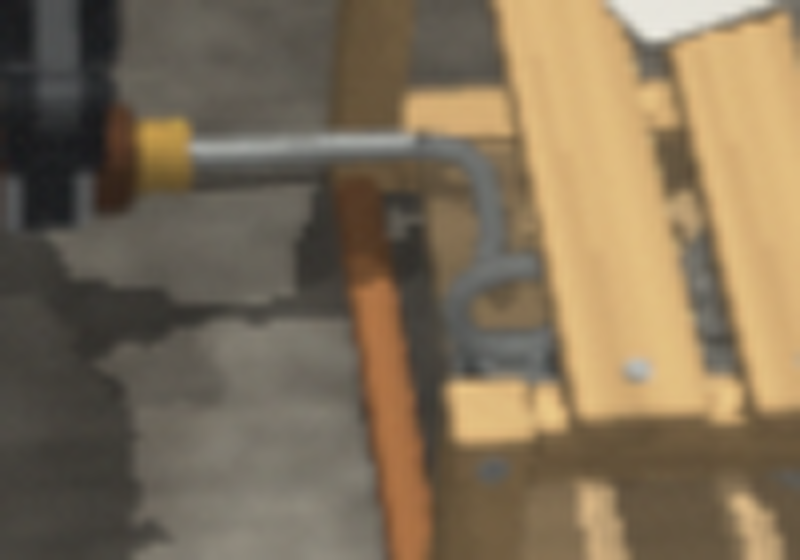

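View pics/p42.png

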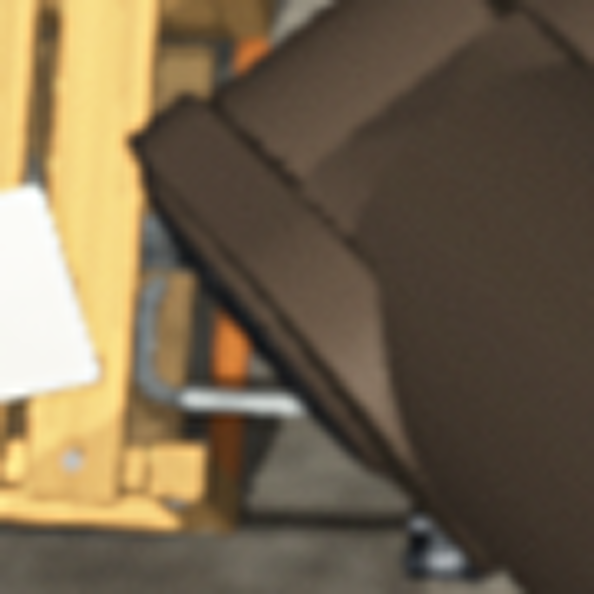

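```bash
python3 - <<'E'
from h import *
def px(p,x):
    o,d=ray("side",p);return o+d*(x-o[0])/d[0]
s=lambda x,y:(320+x/8-.5,180+y/8-.5)
for x in(604,606,608): print("ring leftwire",px(s(462,305),x),"outer",px(s(446,305),x),"topwire",px(s(530,267),x))
for x in(570,572,574): print("prong",px(s(490,205),x))
print("bar",px(s(400,143),549.5))
t=lambda x,y:(240+x/6.6-.5,130+y/6.6-.5)
print("top prong",plane("top",t(152,330),45.5),"barX",plane("top",t(230,401),45.5))
print("ring upper? ",plane("top",t(165,213),46),plane("top",t(165,265),27))
E
```

```text
ring leftwire [604.   270.72  43.84] outer [604.   266.69  44.31] topwire [604.   286.57  56.14]
ring leftwire [606.   270.18  46.19] outer [606.   266.17  46.65] topwire [606.   285.99  58.45]
ring leftwire [608.   269.65  48.54] outer [608.   265.65  49.  ] topwire [608.   285.4   60.76]
prong [570.   283.97  41.9 ]
prong [572.   283.42  44.13]
prong [574.   282.88  46.37]
bar [549.5  264.13  45.21]
top prong [573.09 280.42  45.5 ] barX [548.76 252.66  45.5 ]
ring upper?  [614.36 277.31  46.  ] [599.62 279.06  27.  ]
```

```bash
python3 -m handwheel '[{"claw":-1,"tx":-0.001,"ty":0.002,"tz":-0.004,"twist":0},{"claw":-1,"tx":-0.001,"ty":0.006,"tz":-0.004,"twist":0},{"claw":-1,"tx":-0.001,"ty":0.011,"tz":-0.004,"twist":0},{"claw":-1,"tx":-0.001,"ty":0.016,"tz":-0.004,"twist":0},{"claw":-1,"tx":-0.001,"ty":0.02,"tz":-0.004,"twist":0},{"claw":-1,"tx":-0.001,"ty":0.02,"tz":-0.004,"twist":0}]'; python3 - <<'E'
from h import *
for n in M: cv2.imwrite(f'pics/{n}5.png',viewer.capture(n)[:,:,::-1])
a=cv2.imread('pics/side5.png')
cv2.imwrite('pics/p51.png',cv2.resize(a[180:250,320:420],None,fx=8,fy=8,interpolation=2))
E
```

```text
clock: 7.62
eef_pos: [566.1, 176.0, 39.2]
eef_rot: [[0.0, 0.999, -0.047], [0.0, -0.047, -0.999], [-1.0, 0.0, -0.0]]
wrist_force: [1.0, -0.0, -1.3]
gripper_width: 21.5
```

View pics/p51.png

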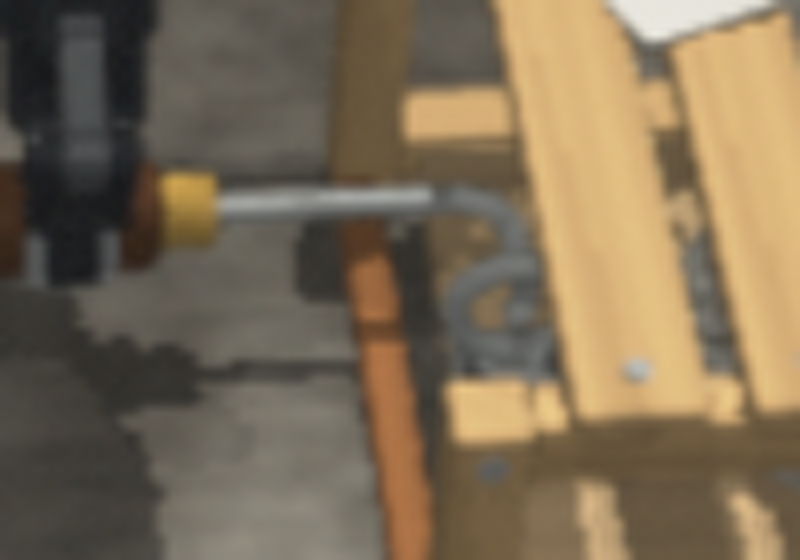

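```bash
python3 -m handwheel '[{"claw":-1,"tx":0,"ty":0.004,"tz":0,"twist":0},{"claw":-1,"tx":0,"ty":0.008,"tz":0,"twist":0},{"claw":-1,"tx":0,"ty":0.012,"tz":0,"twist":0},{"claw":-1,"tx":0,"ty":0.014,"tz":0,"twist":0},{"claw":-1,"tx":0,"ty":0.014,"tz":0,"twist":0},{"claw":-1,"tx":0,"ty":0.014,"tz":0,"twist":0}]'; python3 - <<'E'
from h import *
for n in M: cv2.imwrite(f'pics/{n}6.png',viewer.capture(n)[:,:,::-1])
a=cv2.imread('pics/side6.png')
cv2.imwrite('pics/p61.png',cv2.resize(a[180:250,320:420],None,fx=8,fy=8,interpolation=2))
print(robot.get_obs()['moment'],robot.get_obs()['joints'])
E
```

```text
clock: 8.48
eef_pos: [579.6, 175.4, 39.3]
eef_rot: [[-0.0, 0.999, -0.047], [-0.0, -0.047, -0.999], [-1.0, -0.0, 0.0]]
wrist_force: [1.0, 0.4, -0.9]
gripper_width: 21.7
[-0.01  0.03  0.07] [ -6.79  37.33 -22.17 102.19  19.15  44.21 -41.42]
```

View pics/p61.png

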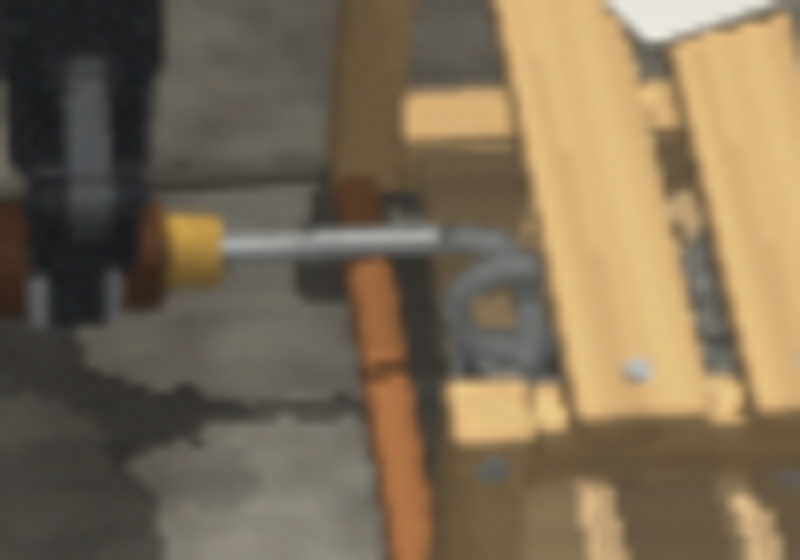

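```bash
python3 -m handwheel '[{"claw":-1,"tx":-0.003,"ty":0,"tz":0,"twist":0},{"claw":-1,"tx":-0.006,"ty":0,"tz":0,"twist":0},{"claw":-1,"tx":-0.009,"ty":0,"tz":0,"twist":0},{"claw":-1,"tx":-0.012,"ty":0,"tz":0,"twist":0},{"claw":-1,"tx":-0.014,"ty":0,"tz":0,"twist":0},{"claw":-1,"tx":-0.014,"ty":0,"tz":0,"twist":0}]'; python3 -m handwheel '[{"claw":-1,"tx":-0.003,"ty":0,"tz":0,"twist":0},{"claw":-1,"tx":-0.006,"ty":0,"tz":0,"twist":0},{"claw":-1,"tx":-0.009,"ty":0,"tz":0,"twist":0},{"claw":-1,"tx":-0.012,"ty":0,"tz":0,"twist":0},{"claw":-1,"tx":-0.012,"ty":0,"tz":0,"twist":0}]'; python3 - <<'E'
from h import *
for n in M: cv2.imwrite(f'pics/{n}7.png',viewer.capture(n)[:,:,::-1])
a=cv2.imread('pics/side7.png')
cv2.imwrite('pics/p71.png',cv2.resize(a[170:280,310:450],None,fx=5.7,fy=5.7,interpolation=2))
print(robot.get_obs()['moment'],robot.get_obs()['joints'])
E
```

```text
clock: 9.32
eef_pos: [579.7, 175.4, 53.4]
eef_rot: [[0.0, 0.999, -0.047], [-0.0, -0.047, -0.999], [-1.0, 0.0, 0.0]]
wrist_force: [-0.8, 0.0, -3.1]
gripper_width: 21.4
clock: 9.95
eef_pos: [579.9, 175.4, 65.6]
eef_rot: [[0.0, 0.999, -0.047], [-0.0, -0.047, -0.999], [-1.0, 0.0, 0.0]]
wrist_force: [-0.1, -0.6, -2.5]
gripper_width: 21.6
[-0.19 -0.    0.02] [ -6.19  35.43 -22.98 101.2   18.04  47.03 -40.47]
```

View pics/p71.png

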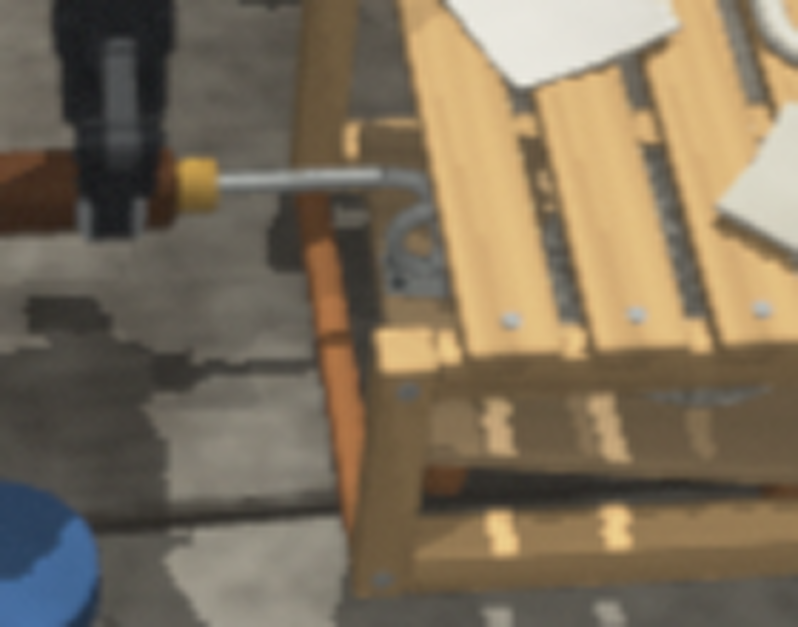

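```bash
python3 -m handwheel '[{"claw":-1,"tx":0,"ty":0,"tz":0.003,"twist":0},{"claw":-1,"tx":0,"ty":0,"tz":0.006,"twist":0},{"claw":-1,"tx":0,"ty":0,"tz":0.009,"twist":0},{"claw":-1,"tx":0,"ty":0,"tz":0.012,"twist":0},{"claw":-1,"tx":0,"ty":0,"tz":0.015,"twist":0},{"claw":-1,"tx":0,"ty":0,"tz":0.018,"twist":0},{"claw":-1,"tx":0,"ty":0,"tz":0.021,"twist":0},{"claw":-1,"tx":0,"ty":0,"tz":0.024,"twist":0}]'; python3 - <<'E'
from h import *
for n in M: cv2.imwrite(f'pics/{n}8.png',viewer.capture(n)[:,:,::-1])
a=cv2.imread('pics/side8.png')
cv2.imwrite('pics/p81.png',cv2.resize(a[170:280,310:450],None,fx=5.7,fy=5.7,interpolation=2))
E
```

```text
clock: 11.05
eef_pos: [578.6, 151.3, 65.3]
eef_rot: [[0.0, 0.999, -0.047], [0.0, -0.047, -0.999], [-1.0, 0.0, -0.0]]
wrist_force: [-0.3, 0.1, -3.7]
gripper_width: 21.5
```

View pics/p81.png

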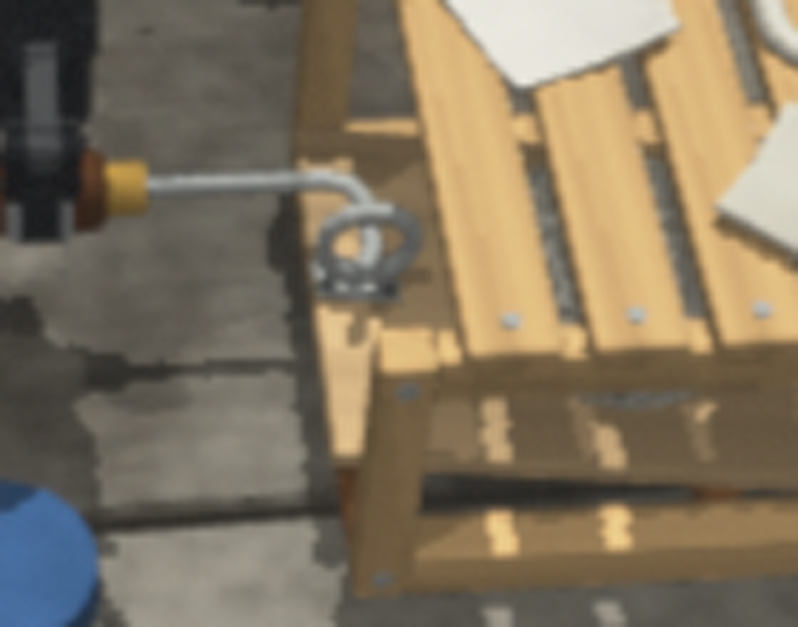

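```bash
python3 -m handwheel '[{"claw":-1,"tx":0,"ty":0,"tz":0.004,"twist":0},{"claw":-1,"tx":0,"ty":0,"tz":0.008,"twist":0},{"claw":-1,"tx":0,"ty":0,"tz":0.012,"twist":0},{"claw":-1,"tx":0,"ty":0,"tz":0.016,"twist":0},{"claw":-1,"tx":0,"ty":0,"tz":0.02,"twist":0},{"claw":-1,"tx":0,"ty":0,"tz":0.024,"twist":0},{"claw":-1,"tx":0,"ty":0,"tz":0.028,"twist":0},{"claw":-1,"tx":0,"ty":0,"tz":0.032,"twist":0},{"claw":-1,"tx":0,"ty":0,"tz":0.036,"twist":0},{"claw":-1,"tx":0,"ty":0,"tz":0.036,"twist":0}]'; python3 - <<'E'
from h import *
for n in M: cv2.imwrite(f'pics/{n}9.png',viewer.capture(n)[:,:,::-1])
a=cv2.imread('pics/side9.png')
cv2.imwrite('pics/p91.png',cv2.resize(a[170:280,310:450],None,fx=5.7,fy=5.7,interpolation=2))
E
```

```text
clock: 12.4
eef_pos: [576.9, 114.8, 65.3]
eef_rot: [[-0.0, 0.999, -0.048], [-0.001, -0.048, -0.999], [-1.0, -0.0, 0.001]]
wrist_force: [0.9, -0.8, -1.9]
gripper_width: 21.4
```

View pics/p91.png

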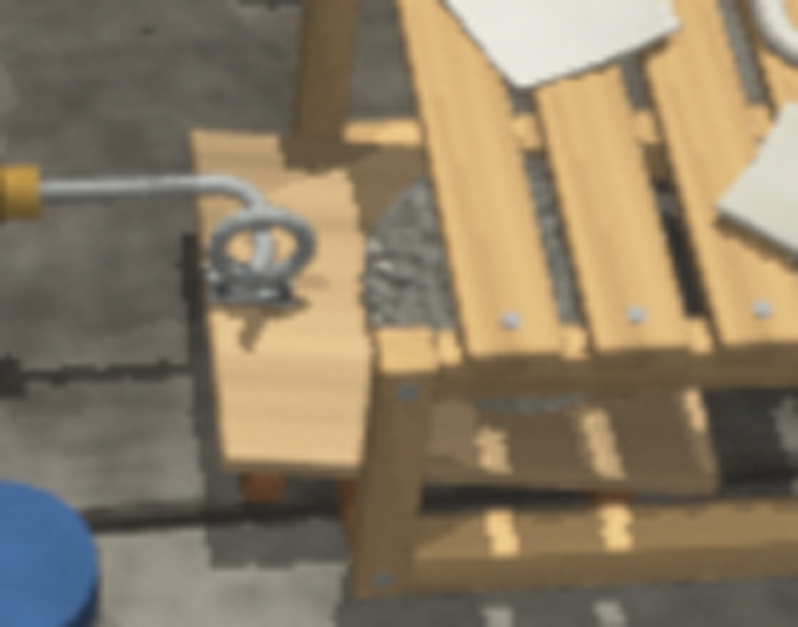

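```bash
python3 -m handwheel '[{"claw":-1,"tx":0.003,"ty":0,"tz":0,"twist":0},{"claw":-1,"tx":0.006,"ty":0,"tz":0,"twist":0},{"claw":-1,"tx":0.009,"ty":0,"tz":0,"twist":0},{"claw":-1,"tx":0.012,"ty":0,"tz":0,"twist":0},{"claw":-1,"tx":0.015,"ty":0,"tz":0,"twist":0},{"claw":-1,"tx":0.018,"ty":0,"tz":0,"twist":0},{"claw":-1,"tx":0.021,"ty":0,"tz":0,"twist":0},{"claw":-1,"tx":0.024,"ty":0,"tz":0,"twist":0},{"claw":-1,"tx":0.025,"ty":0,"tz":0,"twist":0},{"claw":-1,"tx":0.025,"ty":0,"tz":0,"twist":0}]'; python3 - <<'E'
from h import *
for n in M: cv2.imwrite(f'pics/{n}10.png',viewer.capture(n)[:,:,::-1])
a=cv2.imread('pics/side10.png')
cv2.imwrite('pics/p101.png',cv2.resize(a[170:280,310:450],None,fx=5.7,fy=5.7,interpolation=2))
E
```

```text
clock: 13.75
eef_pos: [577.0, 115.6, 40.3]
eef_rot: [[0.0, 0.999, -0.047], [0.0, -0.047, -0.999], [-1.0, 0.0, -0.0]]
wrist_force: [0.1, -0.8, -0.1]
gripper_width: 21.7
```

View pics/p101.png

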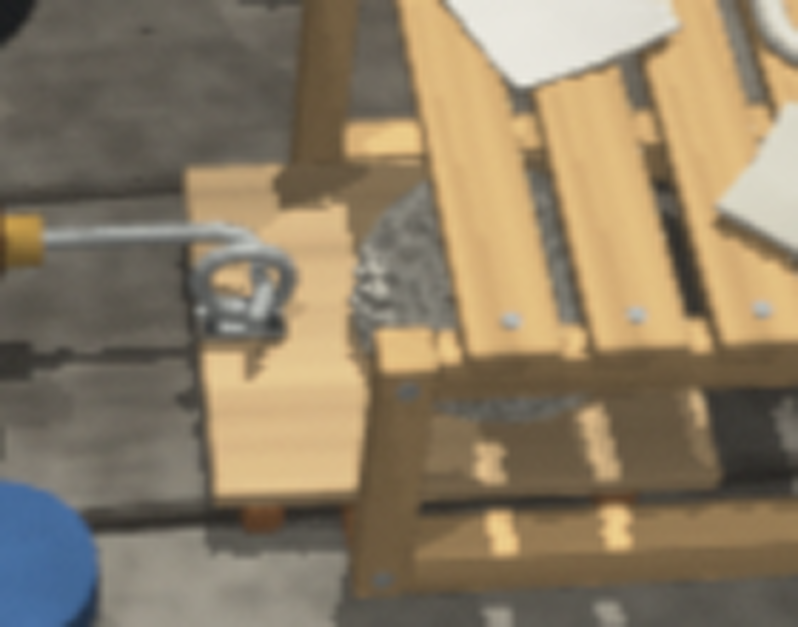

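```bash
python3 -m handwheel '[{"claw":-1,"tx":-0.003,"ty":0,"tz":0.003,"twist":0},{"claw":-1,"tx":-0.003,"ty":0,"tz":0.007,"twist":0},{"claw":-1,"tx":-0.003,"ty":0,"tz":0.011,"twist":0},{"claw":-1,"tx":-0.003,"ty":0,"tz":0.015,"twist":0},{"claw":-1,"tx":-0.003,"ty":0,"tz":0.019,"twist":0},{"claw":-1,"tx":-0.003,"ty":0,"tz":0.023,"twist":0},{"claw":-1,"tx":-0.003,"ty":0,"tz":0.027,"twist":0},{"claw":-1,"tx":-0.003,"ty":0,"tz":0.031,"twist":0},{"claw":-1,"tx":-0.003,"ty":0,"tz":0.035,"twist":0}]';python3 -m handwheel '[{"claw":-1,"tx":0,"ty":0,"tz":0.003,"twist":0},{"claw":-1,"tx":0,"ty":0,"tz":0.006,"twist":0},{"claw":-1,"tx":0,"ty":0,"tz":0.009,"twist":0},{"claw":-1,"tx":0,"ty":0,"tz":0.012,"twist":0},{"claw":-1,"tx":0,"ty":0,"tz":0.015,"twist":0}]'; python3 - <<'E'
from h import *
for n in M: cv2.imwrite(f'pics/{n}11.png',viewer.capture(n)[:,:,::-1])
a=cv2.imread('pics/side11.png')
cv2.imwrite('pics/p111.png',cv2.resize(a[170:280,290:430],None,fx=5.7,fy=5.7,interpolation=2))
E
```

```text
clock: 14.98
eef_pos: [575.3, 80.3, 43.3]
eef_rot: [[0.0, 0.999, -0.047], [-0.0, -0.047, -0.999], [-1.0, 0.0, 0.0]]
wrist_force: [-0.6, 1.8, -3.1]
gripper_width: 21.9
clock: 15.6
eef_pos: [574.5, 65.3, 43.3]
eef_rot: [[-0.0, 0.999, -0.047], [-0.0, -0.047, -0.999], [-1.0, -0.0, 0.0]]
wrist_force: [-0.2, 1.0, -1.7]
gripper_width: 21.7
```

View pics/p111.png

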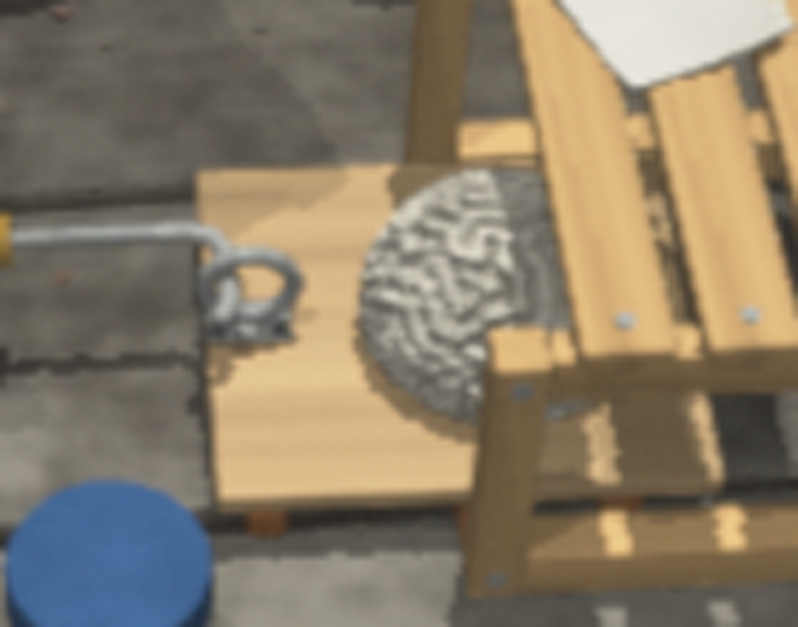

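```bash
python3 -m handwheel '[{"claw":-1,"tx":0,"ty":0,"tz":0.002,"twist":0},{"claw":-1,"tx":0,"ty":0,"tz":0.004,"twist":0},{"claw":-1,"tx":0,"ty":0,"tz":0.006,"twist":0},{"claw":-1,"tx":0,"ty":0,"tz":0.008,"twist":0},{"claw":-1,"tx":0,"ty":0,"tz":0.01,"twist":0},{"claw":-1,"tx":0,"ty":0,"tz":0.012,"twist":0},{"claw":-1,"tx":0,"ty":0,"tz":0.014,"twist":0},{"claw":-1,"tx":0,"ty":0,"tz":0.016,"twist":0}]';python3 -m handwheel '[{"claw":-1,"tx":0,"ty":0,"tz":0.001,"twist":0},{"claw":-1,"tx":0,"ty":0,"tz":0.002,"twist":0},{"claw":-1,"tx":0,"ty":0,"tz":0.003,"twist":0},{"claw":-1,"tx":0,"ty":0,"tz":0.004,"twist":0}]'
```

```text
clock: 16.7
eef_pos: [573.8, 49.4, 43.3]
eef_rot: [[-0.0, 0.999, -0.047], [-0.0, -0.047, -0.999], [-1.0, -0.0, 0.0]]
wrist_force: [-0.1, 1.6, -2.3]
gripper_width: 21.8
clock: 17.2
eef_pos: [573.6, 45.5, 43.3]
eef_rot: [[0.0, 0.999, -0.047], [0.0, -0.047, -0.999], [-1.0, 0.0, -0.0]]
wrist_force: [0.0, 1.4, -1.2]
gripper_width: 21.7
```

```bash
python3 -m handwheel '[{"claw":-1,"tx":0,"ty":0,"tz":0.001,"twist":0},{"claw":-1,"tx":0,"ty":0,"tz":0.002,"twist":0},{"claw":-1,"tx":0,"ty":0,"tz":0.003,"twist":0}]'
```

```text
clock: 17.58
eef_pos: [573.5, 42.5, 43.3]
eef_rot: [[-0.0, 0.999, -0.047], [-0.0, -0.047, -0.999], [-1.0, -0.0, 0.0]]
wrist_force: [0.3, 1.2, -1.9]
gripper_width: 22.1
```

```bash
python3 -m handwheel '[{"claw":-1,"tx":0,"ty":0,"tz":0.001,"twist":0},{"claw":-1,"tx":0,"ty":0,"tz":0.002,"twist":0},{"claw":-1,"tx":0,"ty":0,"tz":0.003,"twist":0}]'
```

```text
clock: 17.95
eef_pos: [573.3, 39.4, 43.3]
eef_rot: [[-0.0, 0.999, -0.047], [-0.0, -0.047, -0.999], [-1.0, 0.0, 0.0]]
wrist_force: [0.8, 1.4, -2.2]
gripper_width: 21.7
```

```bash
python3 -m handwheel '[{"claw":-1,"tx":0,"ty":0,"tz":0.001,"twist":0},{"claw":-1,"tx":0,"ty":0,"tz":0.002,"twist":0},{"claw":-1,"tx":0,"ty":0,"tz":0.003,"twist":0}]'
```

```text
clock: 18.32
eef_pos: [573.2, 36.5, 43.3]
eef_rot: [[0.0, 0.999, -0.047], [-0.0, -0.047, -0.999], [-1.0, 0.0, 0.0]]
wrist_force: [-0.8, 1.2, -2.5]
gripper_width: 21.6
```

```bash
python3 -m handwheel '[{"claw":-1,"tx":0,"ty":0,"tz":0.001,"twist":0},{"claw":-1,"tx":0,"ty":0,"tz":0.002,"twist":0}]'
```

```text
clock: 18.58
eef_pos: [573.1, 34.5, 43.3]
eef_rot: [[-0.0, 0.999, -0.047], [-0.0, -0.047, -0.999], [-1.0, -0.0, 0.0]]
wrist_force: [0.7, 1.3, -1.8]
gripper_width: 21.5
```

```bash
python3 -m handwheel '[{"claw":-1,"tx":0,"ty":0,"tz":0.001,"twist":0},{"claw":-1,"tx":0,"ty":0,"tz":0.002,"twist":0}]'
```

```text
clock: 18.82
eef_pos: [573.0, 32.5, 43.3]
eef_rot: [[-0.0, 0.999, -0.047], [-0.0, -0.047, -0.999], [-1.0, -0.0, 0.0]]
wrist_force: [-0.8, 1.5, -1.7]
gripper_width: 21.6
```

```bash
python3 -m handwheel '[{"claw":-1,"tx":0,"ty":0,"tz":0.001,"twist":0},{"claw":-1,"tx":0,"ty":0,"tz":0.002,"twist":0}]'
```

```text
clock: 19.08
eef_pos: [572.9, 30.5, 43.3]
eef_rot: [[-0.0, 0.999, -0.047], [-0.0, -0.047, -0.999], [-1.0, -0.0, 0.0]]
wrist_force: [-0.3, 1.4, -1.2]
gripper_width: 21.6
```

```bash
python3 -m handwheel '[{"claw":-1,"tx":0,"ty":0,"tz":0.001,"twist":0},{"claw":-1,"tx":0,"ty":0,"tz":0.002,"twist":0}]'
```

```text
clock: 19.32
eef_pos: [572.9, 28.7, 43.3]
eef_rot: [[0.0, 0.999, -0.047], [0.0, -0.047, -0.999], [-1.0, 0.0, -0.0]]
wrist_force: [0.1, 2.6, -1.7]
gripper_width: 21.6
```

```bash
python3 -m handwheel '[{"claw":-1,"tx":0,"ty":0,"tz":0.001,"twist":0},{"claw":-1,"tx":0,"ty":0,"tz":0.002,"twist":0}]'
```

```text
clock: 19.58
eef_pos: [573.5, 28.0, 43.6]
eef_rot: [[0.002, 0.999, -0.046], [0.002, -0.046, -0.999], [-1.0, 0.002, -0.002]]
wrist_force: [1.6, 7.7, -3.5]
gripper_width: 21.9
```

```bash
python3 -m handwheel '[{"claw":-1,"tx":0,"ty":0,"tz":0,"twist":0},{"claw":-1,"tx":0,"ty":0,"tz":-0.003,"twist":0},{"claw":-1,"tx":0,"ty":0,"tz":-0.007,"twist":0},{"claw":-1,"tx":0.001,"ty":0,"tz":-0.01,"twist":0},{"claw":-1,"tx":0.001,"ty":0,"tz":-0.01,"twist":0}]'; python3 - <<'E'
from h import *
for n in M: cv2.imwrite(f'pics/{n}12.png',viewer.capture(n)[:,:,::-1])
a=cv2.imread('pics/side12.png')
cv2.imwrite('pics/p121.png',cv2.resize(a[160:290,260:430],None,fx=4.6,fy=4.6,interpolation=2))
E
```

```text
clock: 20.2
eef_pos: [573.1, 36.7, 42.2]
eef_rot: [[-0.0, 0.999, -0.047], [-0.0, -0.047, -0.999], [-1.0, -0.0, 0.0]]
wrist_force: [0.2, -0.1, -1.4]
gripper_width: 21.6
```

View pics/p121.png

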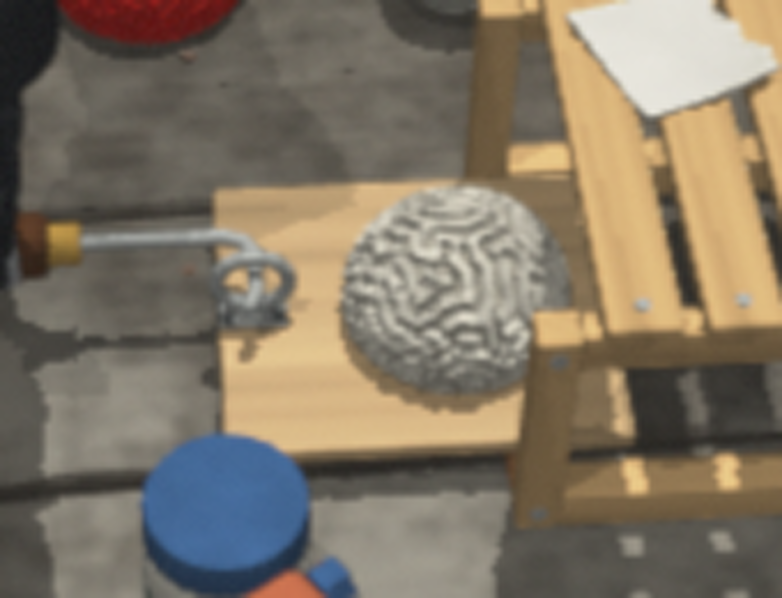

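```bash
python3 -m handwheel '[{"claw":-1,"tx":0,"ty":-0.003,"tz":-0.002,"twist":0},{"claw":-1,"tx":0,"ty":-0.008,"tz":-0.002,"twist":0},{"claw":-1,"tx":0,"ty":-0.014,"tz":-0.002,"twist":0},{"claw":-1,"tx":0,"ty":-0.02,"tz":-0.002,"twist":0},{"claw":-1,"tx":0,"ty":-0.026,"tz":-0.002,"twist":0},{"claw":-1,"tx":0,"ty":-0.032,"tz":-0.002,"twist":0},{"claw":-1,"tx":0,"ty":-0.038,"tz":-0.002,"twist":0},{"claw":-1,"tx":0,"ty":-0.045,"tz":-0.002,"twist":0},{"claw":-1,"tx":0,"ty":-0.045,"tz":-0.002,"twist":0}]'; python3 - <<'E'
from h import *
for n in M: cv2.imwrite(f'pics/{n}13.png',viewer.capture(n)[:,:,::-1])
a=cv2.imread('pics/side13.png')
cv2.imwrite('pics/p131.png',cv2.resize(a[140:270,240:410],None,fx=4.6,fy=4.6,interpolation=2))
E
```

```text
clock: 21.42
eef_pos: [527.7, 40.7, 42.3]
eef_rot: [[-0.0, 0.999, -0.047], [-0.0, -0.047, -0.999], [-1.0, -0.0, 0.0]]
wrist_force: [-0.1, -1.1, -0.8]
gripper_width: 22.0
```

View pics/p131.png

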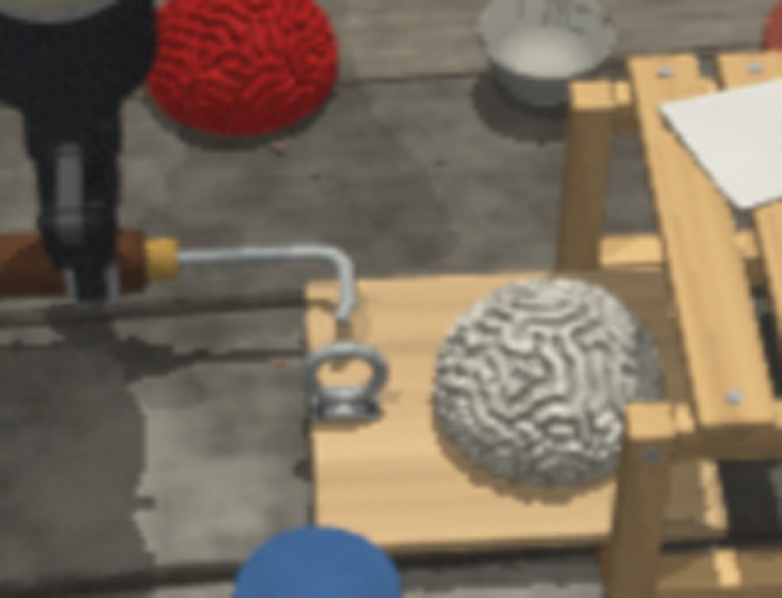

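```bash
python3 -m handwheel '[{"claw":-1,"tx":0,"ty":-0.01,"tz":0.02,"twist":0},{"claw":-1,"tx":0,"ty":-0.01,"tz":0.04,"twist":0},{"claw":-1,"tx":0,"ty":-0.01,"tz":0.053,"twist":0},{"claw":-1,"tx":0.012,"ty":-0.01,"tz":0.053,"twist":0},{"claw":-1,"tx":0.022,"ty":-0.01,"tz":0.053,"twist":0},{"claw":-1,"tx":0.029,"ty":-0.01,"tz":0.053,"twist":0},{"claw":-1,"tx":0.033,"ty":-0.01,"tz":0.053,"twist":0},{"claw":-1,"tx":0.035,"ty":-0.01,"tz":0.053,"twist":0},{"claw":-1,"tx":0.035,"ty":-0.01,"tz":0.053,"twist":0}]'; python3 - <<'E'
from h import *
for n in M: cv2.imwrite(f'pics/{n}14.png',viewer.capture(n)[:,:,::-1])
a=cv2.imread('pics/side14.png')
cv2.imwrite('pics/p141.png',cv2.resize(a[140:270,200:370],None,fx=4.6,fy=4.6,interpolation=2))
E
```

```text
clock: 22.65
eef_pos: [515.9, -11.6, 7.3]
eef_rot: [[0.0, 0.999, -0.047], [-0.0, -0.047, -0.999], [-1.0, 0.0, 0.0]]
wrist_force: [-0.1, -0.7, -1.4]
gripper_width: 22.0
```

View pics/p141.png

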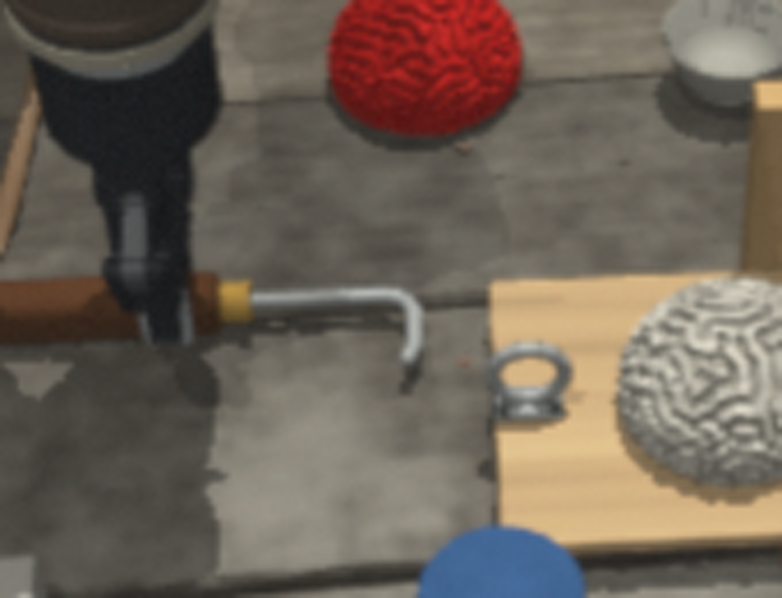

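```bash
python3 -m handwheel '[{"claw":-1,"tx":0.0005,"ty":0,"tz":0,"twist":0},{"claw":-1,"tx":0.001,"ty":0,"tz":0,"twist":0},{"claw":-1,"tx":0.0015,"ty":0,"tz":0,"twist":0},{"claw":-1,"tx":0.0015,"ty":0,"tz":0,"twist":0}]'
```

```text
clock: 23.25
eef_pos: [515.9, -11.8, 5.8]
eef_rot: [[0.0, 0.999, -0.047], [-0.0, -0.047, -0.999], [-1.0, 0.0, 0.0]]
wrist_force: [-0.5, -0.9, -1.2]
gripper_width: 21.8
```

```bash
python3 -m handwheel '[{"claw":-1,"tx":0.0005,"ty":0,"tz":0,"twist":0},{"claw":-1,"tx":0.001,"ty":0,"tz":0,"twist":0},{"claw":-1,"tx":0.001,"ty":0,"tz":0,"twist":0}]'
```

```text
clock: 23.62
eef_pos: [515.9, -11.8, 5.7]
eef_rot: [[0.0, 0.999, -0.047], [-0.001, -0.047, -0.999], [-1.0, 0.0, 0.001]]
wrist_force: [-5.3, -1.0, 14.0]
gripper_width: 21.9
```

```bash
python3 -m handwheel '[{"claw":-1,"tx":-0.0007,"ty":0,"tz":0,"twist":0},{"claw":-0.3,"tx":-0.0007,"ty":0,"tz":0,"twist":0},{"claw":0,"tx":-0.0007,"ty":0,"tz":0,"twist":0},{"claw":0.3,"tx":-0.0007,"ty":0,"tz":0,"twist":0},{"claw":0.5,"tx":-0.0007,"ty":0,"tz":0,"twist":0},{"claw":0.5,"tx":-0.0007,"ty":0,"tz":0,"twist":0}]'; python3 -m handwheel '[{"claw":0.5,"tx":-0.01,"ty":0,"tz":0,"twist":0},{"claw":0.5,"tx":-0.03,"ty":0,"tz":0,"twist":0},{"claw":0.5,"tx":-0.06,"ty":0,"tz":0,"twist":0},{"claw":0.5,"tx":-0.1,"ty":0,"tz":0,"twist":0},{"claw":0.5,"tx":-0.14,"ty":0,"tz":0,"twist":0},{"claw":0.5,"tx":-0.18,"ty":0,"tz":0,"twist":0},{"claw":0.5,"tx":-0.18,"ty":0,"tz":0.0,"twist":0},{"claw":0.5,"tx":-0.18,"ty":0,"tz":0.0,"twist":0}]'; python3 - <<'E'
from h import *
for n in M: cv2.imwrite(f'pics/{n}15.png',viewer.capture(n)[:,:,::-1])
a=cv2.imread('pics/side15.png')
cv2.imwrite('pics/p151.png',cv2.resize(a[140:300,200:440],None,fx=3.3,fy=3.3,interpolation=2))
E
```

```text
clock: 24.38
eef_pos: [515.9, -11.8, 5.5]
eef_rot: [[-0.0, 0.999, -0.047], [-0.0, -0.047, -0.999], [-1.0, -0.0, 0.0]]
wrist_force: [0.5, -1.0, 0.3]
gripper_width: 63.9
clock: 25.38
eef_pos: [515.5, -12.0, 185.5]
eef_rot: [[-0.0, 0.999, -0.047], [-0.0, -0.047, -0.999], [-1.0, -0.0, 0.0]]
wrist_force: [-0.6, -1.0, -1.0]
gripper_width: 64.2
```

View pics/p151.png

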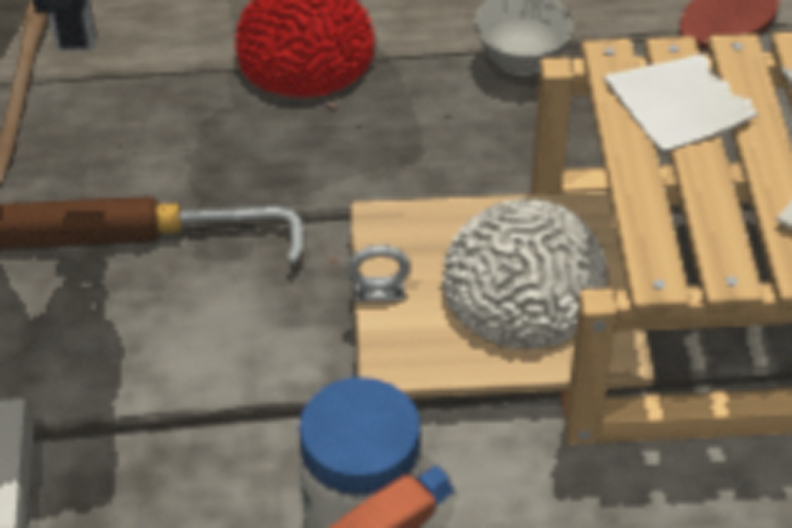

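View pics/top15.png

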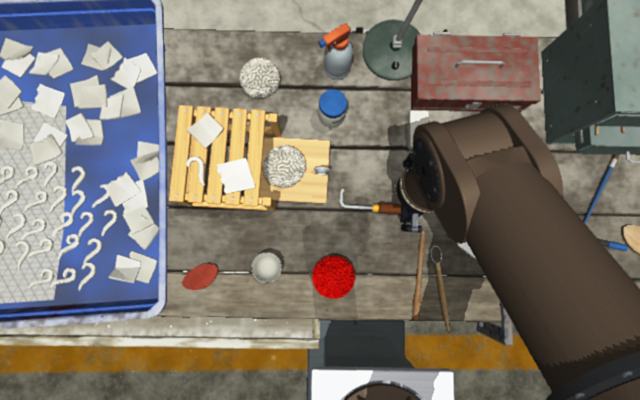

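```bash
python3 - <<'E'
from h import *
f1,f2=plane("top",(329.5,140),25),plane("top",(327,202),25);print("front edge",f1,f2)
s=lambda x,y:(200+x/3.3-.5,140+y/3.3-.5)
e=tri(s(381,268),(321,170));p=tri(s(297,238),(341.5,199))
print("eye",e,"prong",p,np.linalg.norm((e[0]-p[0])[:2]))
b=cv2.imread('pics/top15.png')
h=cv2.cvtColor(b,cv2.COLOR_BGR2HSV);m=cv2.inRange(h,(0,0,0),(179,75,255));m[:, :262]=0;m[:,308:]=0;m[:144]=0;m[190:]=0
c=max(cv2.findContours(m,0,2)[0],key=cv2.contourArea);print(cv2.minEnclosingCircle(c))
(u,v),r=cv2.minEnclosingCircle(c)
print("dome@45",plane("top",(u,v),45))
E
```

```text
front edge [674.35 128.12  25.  ] [526.45 131.81  25.  ]
eye (array([598.37, 147.56,  42.37]), np.float64(0.7958113405185425)) prong (array([536.56,  98.32,   5.79]), np.float64(2.4398620165314644)) 79.02783799777468
((283.97265625, 166.31028747558594), 21.687602996826172)
dome@45 [604.82 232.4   45.  ]
```

```bash
python3 -c "
from station import robot
print(robot.finish_job())"
```

```text
the job is handed in; nothing more can be done
None
```

I hooked the ring eye and lifted the tray's front about 17 mm to clear the sill. I then set it flat past the sill and drew it out until the rear batten met the sill. At that point the pull rose from about 1.4 N to 7.7 N, after about 137 mm of travel. I backed off, unhooked, laid the hook flat in front of the tray and handed the job in at about 25.5 s. The hand-in reports no verdict.

**Last checks, from the final pictures:**
- **Tray:** it looks flat, with its origin about 138 mm before the rack's (116 to 156 mm allowed).
- **Dome:** it looks upright, about 2 mm from its seat (14 mm allowed).
- **Hook:** it lies on the bench with the prong about 79 mm from the eye (over 50 mm needed), clear of tray and rack.
- **Bystanders:** the arm stayed clear of the jar, bowl and plaster block. In the pictures the jar and bowl stand where they were. I did not measure any of the three, and the arm hides most of the block in the last top view.

**Disagreements:**
- The eye's lateral position differed by 3 to 6 mm between the two cameras before insertion. I used a middle value, and a close-up confirmed the fit.
- The final two-view heights read low: 42 mm for the eye instead of 46, and 6 mm for the prong instead of 13. My pixel picks were rough there, so the 79 mm is good to a few mm.
- Putting the hook down briefly read 14 N at the wrist as it met the bench.

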